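# Unload the sample cassettes and hand them over

## Task

Unload every sample cassette from the ejector block: press its lever right down so that the cassette rises from its pocket, take it out and set it on the floor of a compartment of its own in the carrier tray (either way up, or lying, is fine). When all of them are in the tray, push the sprung hand-over plunger fully down and let it spring back. Do not touch the glass beaker.

Things in the scene. Friction and masses are not known exactly. Their poses are not given: they have to be found in the camera images.
- block: Fixed aluminium ejector block, 84 x 324 mm and 80 mm tall, origin at the centre of its underside; own x runs from the lever side to the back, own y along the row of five pockets. The levers stick out from its -x face. Pockets 1 to 5 are 43 mm square, open at the block's top, centred at own x = 0 and y = -120, -60, 0, 60, 120 mm; a flat lifter plate in it carries the cassette.
- pad1 (a point): Middle of the upper face of the black press pad (34 x 36 mm, 8 mm thick) at the free end of ejector lever 1, in front of pocket 1; 119 mm from the pocket's centre along the block's own -x and 71 mm above the table when up, 37 mm above when pressed home (it swings on a 70 mm radius)
- lever1 (a joint): Ejector lever 1, rad: 0 up (tilted 0.25 above level; cassette seated), 0.5 pressed fully down; it is stiff (about 6 to 8 N at the pad), stays where it is left, and raises the lifter of pocket 1 by 60 mm per rad, 30 mm at full stroke. All start at 0.
- pad2 (a point): Middle of the upper face of the black press pad (34 x 36 mm, 8 mm thick) at the free end of ejector lever 2, in front of pocket 2; 119 mm from the pocket's centre along the block's own -x and 71 mm above the table when up, 37 mm above when pressed home (it swings on a 70 mm radius)
- lever2 (a joint): Ejector lever 2, rad: 0 up (tilted 0.25 above level; cassette seated), 0.5 pressed fully down; it is stiff (about 6 to 8 N at the pad), stays where it is left, and raises the lifter of pocket 2 by 60 mm per rad, 30 mm at full stroke. All start at 0.
- pad3 (a point): Middle of the upper face of the black press pad (34 x 36 mm, 8 mm thick) at the free end of ejector lever 3, in front of pocket 3; 119 mm from the pocket's centre along the block's own -x and 71 mm above the table when up, 37 mm above when pressed home (it swings on a 70 mm radius)
- lever3 (a joint): Ejector lever 3, rad: 0 up (tilted 0.25 above level; cassette seated), 0.5 pressed fully down; it is stiff (about 6 to 8 N at the pad), stays where it is left, and raises the lifter of pocket 3 by 60 mm per rad, 30 mm at full stroke. All start at 0.
- pad4 (a point): Middle of the upper face of the black press pad (34 x 36 mm, 8 mm thick) at the free end of ejector lever 4, in front of pocket 4; 119 mm from the pocket's centre along the block's own -x and 71 mm above the table when up, 37 mm above when pressed home (it swings on a 70 mm radius)
- lever4 (a joint): Ejector lever 4, rad: 0 up (tilted 0.25 above level; cassette seated), 0.5 pressed fully down; it is stiff (about 6 to 8 N at the pad), stays where it is left, and raises the lifter of pocket 4 by 60 mm per rad, 30 mm at full stroke. All start at 0.
- pad5 (a point): Middle of the upper face of the black press pad (34 x 36 mm, 8 mm thick) at the free end of ejector lever 5, in front of pocket 5; 119 mm from the pocket's centre along the block's own -x and 71 mm above the table when up, 37 mm above when pressed home (it swings on a 70 mm radius)
- lever5 (a joint): Ejector lever 5, rad: 0 up (tilted 0.25 above level; cassette seated), 0.5 pressed fully down; it is stiff (about 6 to 8 N at the pad), stays where it is left, and raises the lifter of pocket 5 by 60 mm per rad, 30 mm at full stroke. All start at 0.
- centre1 (a point): Centre of cassette 1 (absent in some starts): loose square aluminium sample cassette 40 x 40 x 64 mm, own z along the 64 mm, about 0.25 kg. It starts upright in pocket 1, its top flush with the block's top, so it cannot be gripped; with the lever fully down it stands 30 mm proud.
- centre2 (a point): Centre of cassette 2 (absent in some starts): loose square aluminium sample cassette 40 x 40 x 64 mm, own z along the 64 mm, about 0.25 kg. It starts upright in pocket 2, its top flush with the block's top, so it cannot be gripped; with the lever fully down it stands 30 mm proud.
- centre3 (a point): Centre of cassette 3 (absent in some starts): loose square aluminium sample cassette 40 x 40 x 64 mm, own z along the 64 mm, about 0.25 kg. It starts upright in pocket 3, its top flush with the block's top, so it cannot be gripped; with the lever fully down it stands 30 mm proud.
- centre4 (a point): Centre of cassette 4 (absent in some starts): loose square aluminium sample cassette 40 x 40 x 64 mm, own z along the 64 mm, about 0.25 kg. It starts upright in pocket 4, its top flush with the block's top, so it cannot be gripped; with the lever fully down it stands 30 mm proud.
- centre5 (a point): Centre of cassette 5 (absent in some starts): loose square aluminium sample cassette 40 x 40 x 64 mm, own z along the 64 mm, about 0.25 kg. It starts upright in pocket 5, its top flush with the block's top, so it cannot be gripped; with the lever fully down it stands 30 mm proud.
- tray: Loose white carrier tray, 240 mm along own x, 164 mm along own y, walls and dividers 5 mm thick and 22 mm tall, floor 5 mm thick, 0.9 kg; origin at the centre of its underside. Two dividers across x and one across y make six compartments about 73 x 74 mm inside, centred at own x = -78, 0, 78 mm and y = -40, 40 mm. It starts empty.
- plunger_top (a point): Centre of the top of the hand-over plunger's round black cap (40 mm diameter) on a fixed grey 56 mm square housing 50 mm tall; 92 mm above the table when up
- plunger (a joint): Sprung hand-over plunger, m: 0 up, 0.025 pushed fully down; it needs 4 N to start and 11 N at the bottom, and springs back up
- beaker: Loose glass beaker, 68 mm across, 90 mm tall, origin at the centre of its underside; not part of the job
There are look-alikes about, which are no part of the job. What is shaped like the part that bears plunger_top but yellow is not meant. Leave any purple look-alike of the part that bears centre1 alone.

How it is judged:
By the outcome, as a careful person would: the job done as asked, in the order asked, and still so for the second after the job is handed in, with the robot touching nothing.
Of cassette1, cassette2, cassette3, cassette4, cassette5 only 3 to 5 are there at a start; the rules pass over those that are not, and their reading is None.
At some moment in a run one of tray may be knocked a few centimetres aside while the robot is not near it.
Once in a run the grip may slacken for a moment while it holds something.
It also fails if it takes over 210 s, if anything falls off the work surface, if the arm or the gripper's body presses on something with over 40 N, if the wrist force passes 120 N, or if a joint passes its speed limit or range.

## Robot

A 6-joint arm with a two-finger parallel gripper is mounted at the origin on the work surface. World frame = base frame: x ahead of the robot, y to its left, z up, the work surface at z = 0. Lengths are in m, angles in rad, forces in N, time in s.
With the tool pointing down it reaches from about 0.225 to 0.725 m from the base axis. Payload 3.1 kg.
Tool frame: the origin (TCP) lies midway between the tips of the shut fingers; the grasp point (between the pads) lies 19 mm behind it; z points along the fingers, x is the direction in which the jaws open and shut, and the axes are right-handed (so a half turn about z gives the same grasp; the last joint's range is limited). The gripper opens to 85 mm and grips with 20 to 120 N. Pads are 22 mm wide; open, the fingers measure 114 mm over their backs; the gripper's body (76 mm by 85 mm) begins 54 mm behind the grasp point. The pads swing forward as they close: fully open they stand 13 mm farther back than shut.
Start: joints at [1.069, 0.048, 0.099, 1.622, 0, 1.443], TCP at [0.192, 0.489, 0.192] pointing down, gripper open.
Joint ranges: [-2.91, 2.91], [-0.99, 1.94], [-1.21, 1.42], [-2.12, 2.29], [-1.49, 1.47], [-3.14, 3.14]. Speed limits (rad/s): [2.79, 2.79, 3.14, 3.14, 3.14, 3.14].

## Interface

Orientations are given as a unit quaternion [x, y, z, w].
In Python, from rig import get_obs, viewer, ticket gives the robot as it stands.
- The arm moves only by the tool play_rows, never from a script. Its argument "rows" is a list of rows, each a list of 2 entries, a list of its own where there are three numbers: the shift along the tool's x, y, z in m, then the turn about the tool's z in rad. In form: [[[dx, dy, dz], yaw], ...]. A call has 1 to 12 rows; each row shifts and turns the commanded pose from where the row before left it, along the tool's axes as they then stand; what a row does not reach is not made up. A row lasts 1/12 s, in which the tool goes at most 41.7 mm and 7.16 degrees, less where a joint would pass 70% of its speed; a pose out of reach is approached as far as the arm can. A call with a gripper value outside its range is refused whole. "hand" is the opening, from 0 (shut) to 1 (fully open), set as the call begins (left out, the last holds). The fingers move at their own pace and stop on an object; "newtons" is the grip in N (left out, the last holds). Time passes only in rows, so rows that do not move let the fingers close. It gives the time, the measured TCP pose, the force and the opening at its end, in the units of the state.
- get_obs(): the state, without advancing time (a new reading comes with each control period).
- viewer.snapshot(name): name is "scene" or "top" or "wrist"; returns the picture (384x512x3 uint8, red, green, blue); there is no depth.
- viewer.camera_params(name): a dict with "mtx" (3x3 intrinsics, pixels), "distortion" ([k1, k2, p1, p2, k3] as OpenCV has them; the pictures are not rectified), "world_to_cam" (4x4, takes a point from world to camera coordinates); the wrist camera has in their place "mount" (4x4, takes a point from camera to tool coordinates, whose origin is the TCP and whose axes are the tool frame's). Camera axes: x right, y down, z forward; pixel columns grow to the right and rows downward; lengths in m; the calibration is good to about 2 mm. A picture is of the moment at which its call begins: read the wrist's pose just before it. camera_params takes no time and is no camera call.
- ticket.hand_in(): hands the job in, once; it reports no verdict.
The state is a dict: "time": time; "joint_positions": joint angles; "qvel": joint speeds; "joint_torque": joint torques, N m; "ee_pos": TCP position; "tool_rot": TCP orientation; "ft_force": force on the tool from outside, world axes, zero at the start; "moment": the same for the moment, N m; "width": opening from 0.0 (shut) to 1.0 (fully open).
Only numpy, scipy, OpenCV 4.12 (cv2) and the standard library are available. Lean on these libraries where they do the work, as an engineer would, in place of code of your own. Each camera call takes 0.05 s, during which the arm holds its last target. There are 200 camera calls.

## Working session

There is one attempt and no reset: what is moved stays moved. The work goes in short steps, Python scripts to look and compute and a tool call to move; the robot and the scene stay as the last step left them, time stands still between calls to the robot, and variables do not carry over. Pictures are saved under pics/ and viewed, about 12 in all and at most 16, crops included, and the job is handed in when it is done.

Besides the shell and the picture viewer there is one more tool, called as name(argument=value, ...), one argument or row to a line, values as JSON. play_rows: Moves the arm, as the interface text tells. Its arguments: {"type":"object","properties":{"rows":{"type":"array"},"hand":{"type":"number"},"newtons":{"type":"number"}},"required":["rows"]}

```bash
mkdir -p pics; python3 - <<'E'
from rig import get_obs, viewer
import cv2,numpy as np
o=get_obs();print({k:np.round(v,3).tolist() for k,v in o.items()})
for n in("top","scene"):
    im=viewer.snapshot(n);cv2.imwrite(f"pics/{n}0.png",im[:,:,::-1]);np.save(f"pics/{n}0.npy",im)
    p=viewer.camera_params(n);print(n,{k:np.round(v,4).tolist() for k,v in p.items()})
p=viewer.camera_params("wrist");print({k:np.round(v,4).tolist() for k,v in p.items()})
a=[cv2.imread(f"pics/{n}0.png") for n in("top","scene")]
cv2.imwrite("pics/top0b.png",cv2.resize(a[0],(800,600),interpolation=cv2.INTER_CUBIC))
cv2.imwrite("pics/scene0b.png",cv2.resize(a[1],(800,600),interpolation=cv2.INTER_CUBIC))
E
```

```text
{'time': 0.0, 'joint_positions': [1.069, 0.049, 0.098, 1.622, 0.0, 1.443], 'qvel': [0.0, 0.0, -0.001, 0.001, -0.0, -0.001], 'joint_torque': [0.001, -33.878, 32.002, 0.02, 0.0, 0.0], 'ee_pos': [0.191, 0.488, 0.191], 'tool_rot': [0.826, 0.563, -0.001, 0.001], 'ft_force': [0.783, -0.605, 0.162], 'moment': [0.002, -0.003, 0.024], 'width': 1.002}
top {'mtx': [[444.5338, 0.0, 250.4875], [0.0, 444.5338, 187.0824], [0.0, 0.0, 1.0]], 'distortion': [-0.0674, 0.0, 0.0, 0.0, 0.0], 'world_to_cam': [[0.0015, -0.9998, -0.0184, -0.0506], [-0.9985, -0.0005, -0.054, 0.5753], [0.054, 0.0185, -0.9984, 1.2039], [0.0, 0.0, 0.0, 1.0]]}
scene {'mtx': [[491.2373, 0.0, 244.9862], [0.0, 491.2373, 196.0451], [0.0, 0.0, 1.0]], 'distortion': [0.0136, 0.0, 0.0, 0.0, 0.0], 'world_to_cam': [[-0.6285, 0.7778, -0.0057, 0.4059], [0.4167, 0.3305, -0.8469, -0.1361], [-0.6568, -0.5346, -0.5318, 1.6183], [0.0, 0.0, 0.0, 1.0]]}
{'mtx': [[330.6047, 0.0, 253.5918], [0.0, 330.6047, 186.4224], [0.0, 0.0, 1.0]], 'distortion': [-0.072, 0.0, 0.0, 0.0, 0.0], 'mount': [[1.0, -0.0009, -0.0005, -0.0006], [0.001, 0.9632, 0.2687, -0.0676], [0.0002, -0.2687, 0.9632, -0.181], [0.0, 0.0, 0.0, 1.0]]}
```

View pics/top0b.png

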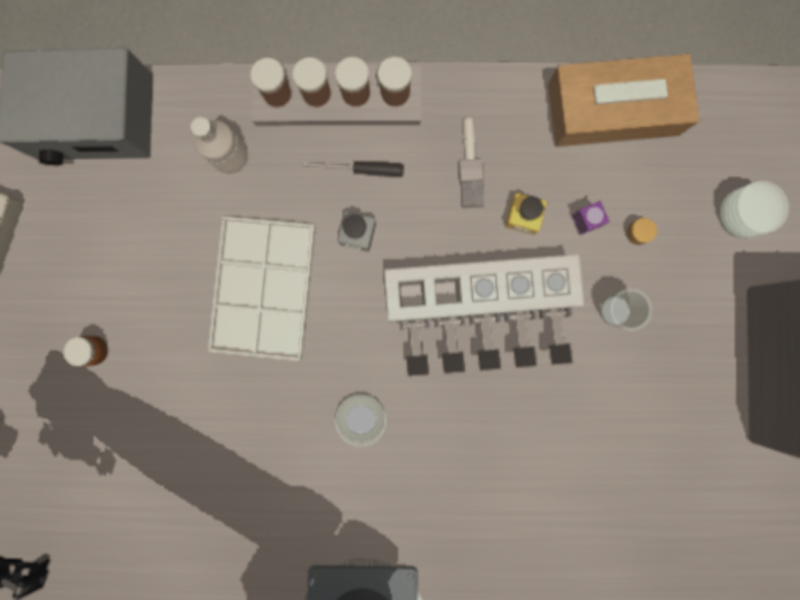

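View pics/scene0b.png

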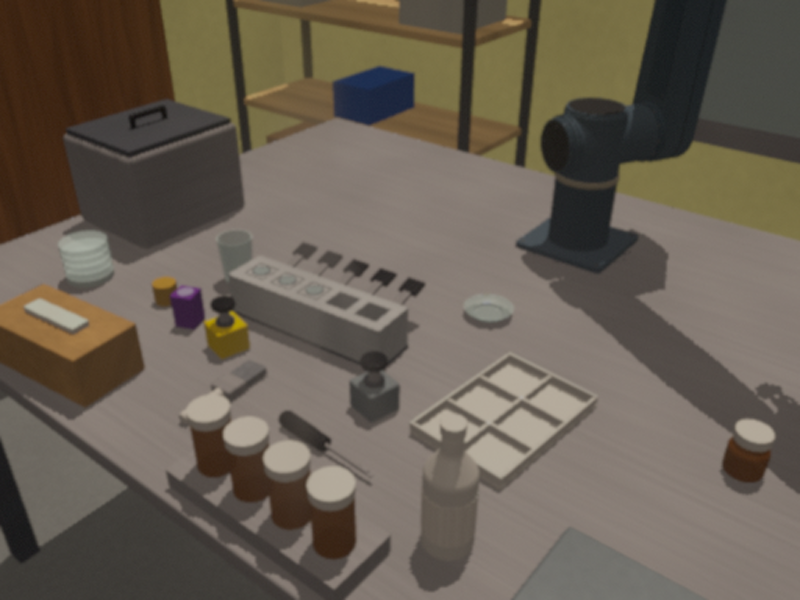

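The top view shows the block with cassettes in its three right-hand pockets, at x≈484, 520 and 556, y≈285. These are pockets 3, 2 and 1. Pockets 5 and 4, at (412,293) and (447,291), look empty. The black pads are at y≈353–365.

- **Tray:** around (262,288).
- **Plunger:** two candidates, grey at (355,228) and yellow at (528,212). Grey is the one meant.
- **Cassette look-alike:** purple at (593,215), to be left alone.
- **Beaker:** (625,308).

```bash
cat > h.py <<'E'
import numpy as np,cv2
from rig import get_obs,viewer
from scipy.spatial.transform import Rotation as R
def wristpose():
    o=get_obs();T=np.eye(4);T[:3,:3]=R.from_quat(o["tool_rot"]).as_matrix();T[:3,3]=o["ee_pos"];return T
def cam(n,T=None):
    p=viewer.camera_params(n)
    W=p["world_to_cam"] if n!="wrist" else np.linalg.inv(T@np.array(p["mount"]))
    return np.array(p["mtx"]),np.array(p["distortion"]),np.array(W)
def px2w(c,uv,z):
    K,d,W=c;uv=np.atleast_2d(np.array(uv,float))
    n=cv2.undistortPoints(uv[:,None],K,d)[:,0];r=np.c_[n,np.ones(len(n))]@W[:3,:3]
    C=-W[:3,:3].T@W[:3,3];return C+r*((z-C[2])/r[:,2])[:,None]
def w2px(c,P):
    K,d,W=c;return cv2.projectPoints(np.array(P,float).reshape(-1,3),cv2.Rodrigues(W[:3,:3])[0],W[:3,3],K,d)[0][:,0]
def go(xyz,head=None):
    "shift in tool axes, yaw to heading (world angle of tool x)"
    T=wristpose();d=T[:3,:3].T@(np.array(xyz)-T[:3,3]);h=np.arctan2(T[1,0],T[0,0])
    y=0 if head is None else -((head-h+np.pi/2)%np.pi-np.pi/2)
    print("tcp",T[:3,3].round(4),"head",h.round(4),"tilt",T[:3,2].round(4),"shift(tool,before yaw)",d.round(4),"yaw",round(y,4))
E
python3 - <<'E'
from h import *
c=cam("top");s=.64
f=lambda p,z:px2w(c,(np.array(p)+.5)*s-.5,z)[:,:2]
im=np.load("pics/top0.npy")
m=((im.max(2)<45)).astype(np.uint8);m[:215]=0;m[245:]=0;m[:,:255]=0;m[:,370:]=0
n,l,st,ce=cv2.connectedComponentsWithStats(m)
pc=[ce[i] for i in range(1,n) if st[i,4]>60];print(np.round(pc,1))
pads=px2w(c,pc,.071)[:,:2] if pc else None
print("pads",pads.round(4).tolist())
po=f([(412,293),(447,291),(484,288),(520,285),(556,282)],.08);print("pockets",po.round(4).tolist())
print("blk corners",f([(385,268),(580,256),(583,303),(389,319)],.08).round(4).tolist())
tr=f([(222,216),(314,222),(300,359),(209,351)],.022);print("tray",tr.round(4).tolist(),tr.mean(0))
print("plunger",f([(354,226)],.092),"beaker top",f([(632,309)],.09),"beaker base",f([(615,311)],0),"purple",f([(595,215)],.064))
b=cv2.imread("pics/top0.png")[150:250,200:430]
cv2.imwrite("pics/crop1.png",cv2.resize(b,None,fx=3.4,fy=3.4,interpolation=cv2.INTER_CUBIC))
E
```

```text
[]Traceback (most recent call last):
  File "<stdin>", line 9, in <module>
AttributeError: 'NoneType' object has no attribute 'round'
```

```bash
python3 - <<'E'
from h import *
c=cam("top");s=.64
f=lambda p,z:px2w(c,(np.array(p)+.5)*s-.5,z)[:,:2]
im=np.load("pics/top0.npy")
print(im[228:238,312].max(1))
m=((im.max(2)<65)).astype(np.uint8);m[:218]=0;m[245:]=0;m[:,:255]=0;m[:,370:]=0
n,l,st,ce=cv2.connectedComponentsWithStats(m)
pc=[ce[i] for i in range(1,n) if st[i,4]>40];print(np.round(pc,1).tolist())
if pc: print("pads",px2w(c,pc,.071)[:,:2].round(4).tolist())
po=f([(412,293),(447,291),(484,288),(520,285),(556,282)],.08);print("pockets",po.round(4).tolist())
print("blk corners",f([(385,268),(580,256),(583,303),(389,319)],.08).round(4).tolist())
tr=f([(222,216),(314,222),(300,359),(209,351)],.022);print("tray",tr.round(4).tolist(),tr.mean(0))
print("plunger",f([(354,226)],.092),"beaker top",f([(632,309)],.09),"beaker base",f([(615,311)],0),"purple",f([(595,215)],.064))
b=cv2.imread("pics/top0.png")[120:245,200:430]
cv2.imwrite("pics/crop1.png",cv2.resize(b,None,fx=3.4,fy=3.4,interpolation=cv2.INTER_CUBIC))
E
```

```text
[ 63  63  64  64  65  65  65  73 103 136]
[[358.2, 226.0], [334.7, 227.6], [311.4, 228.6]]
pads [[0.471, -0.3318], [0.467, -0.2705], [0.4644, -0.2098]]
pockets [[0.5712, -0.085], [0.5746, -0.1431], [0.5796, -0.2045], [0.5846, -0.2644], [0.5897, -0.3244]]
blk corners [[0.6129, -0.0401], [0.6331, -0.3651], [0.5547, -0.369], [0.528, -0.0469]]
tray [[0.7108, 0.2508], [0.6994, 0.0868], [0.459, 0.1095], [0.4722, 0.2702]] [0.5853666  0.17931453]
plunger [[0.68161772 0.01105883]] beaker top [[ 0.54447504 -0.44758659]] beaker base [[ 0.54367332 -0.44658622]] purple [[ 0.70478602 -0.39584778]]
```

View pics/crop1.png

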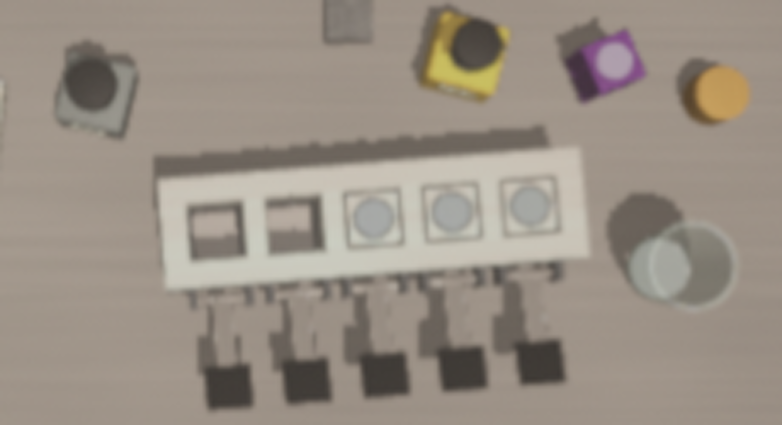

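The crop confirms it: cassettes with round grey tops in pockets 1–3, and pockets 4 and 5 empty. The grey plunger is far left and the beaker is at right. I'll turn the tool to the block's heading first, then move above it.

play_rows(
  rows=[
    [[0,0,0],0.113],
    [[0,0,0],0.113],
    [[0,0,0],0.113],
    [[0,0,0],0.113],
    [[0,0,0],0.113],
    [[0,0,0],0.113],
    [[0,0,0],0.113],
    [[0,0,0],0.113],
    [[0,0,0],0.113],
    [[0,0,0],0.114],
  ],
  hand=0,
)

```text
time: 0.93
ee_pos: [0.1915, 0.4883, 0.1917]
tool_rot: [1.0, 0.03, -0.0, 0.001]
ft_force: [-0.8, 0.2, 0.2]
width: -0.001
```

play_rows(
  rows=[
    [[0.013,0.036,-0.003],0],
    [[0.013,0.036,-0.003],0],
    [[0.013,0.036,-0.003],0],
    [[0.013,0.036,-0.003],0],
    [[0.013,0.036,-0.003],0],
    [[0.013,0.036,-0.003],0],
    [[0.013,0.036,-0.003],0],
    [[0.013,0.036,-0.003],0],
    [[0.013,0.036,-0.003],0],
    [[0.013,0.036,-0.003],0],
    [[0.013,0.036,-0.003],0],
    [[0.013,0.036,-0.003],0],
  ],
)

```text
time: 1.93
ee_pos: [0.3759, 0.0661, 0.2283]
tool_rot: [0.999, 0.033, -0.0, -0.0]
ft_force: [1.1, 0.1, 0.4]
width: -0.003
```

play_rows(
  rows=[
    [[0.013,0.036,-0.003],0],
    [[0.013,0.036,-0.003],0],
    [[0.013,0.036,-0.003],0],
    [[0.013,0.036,-0.003],0],
    [[0.013,0.036,-0.003],0],
    [[0.013,0.036,-0.003],0],
    [[0.013,0.036,-0.003],0],
    [[0.013,0.036,-0.003],0],
    [[0,0,0],0],
    [[0,0,0],0],
  ],
)

```text
time: 2.77
ee_pos: [0.4984, -0.2141, 0.2501]
tool_rot: [1.0, 0.031, -0.002, -0.001]
ft_force: [0.5, 0.4, -0.4]
width: 0.002
```

```bash
python3 - <<'E'
from h import *
T=wristpose();np.save("pics/T1.npy",T);im=viewer.snapshot("wrist");np.save("pics/w1.npy",im)
go([.4644,-.2098,.1],.064)
cv2.imwrite("pics/w1.png",cv2.resize(im[:,:,::-1],(800,600),interpolation=cv2.INTER_CUBIC))
E
```

```text
tcp [ 0.4982 -0.2128  0.2511] head 0.0645 tilt [-0.0025  0.0019 -1.    ] shift(tool,before yaw) [-0.0332 -0.0049  0.1512] yaw 0.0005
```

View pics/w1.png

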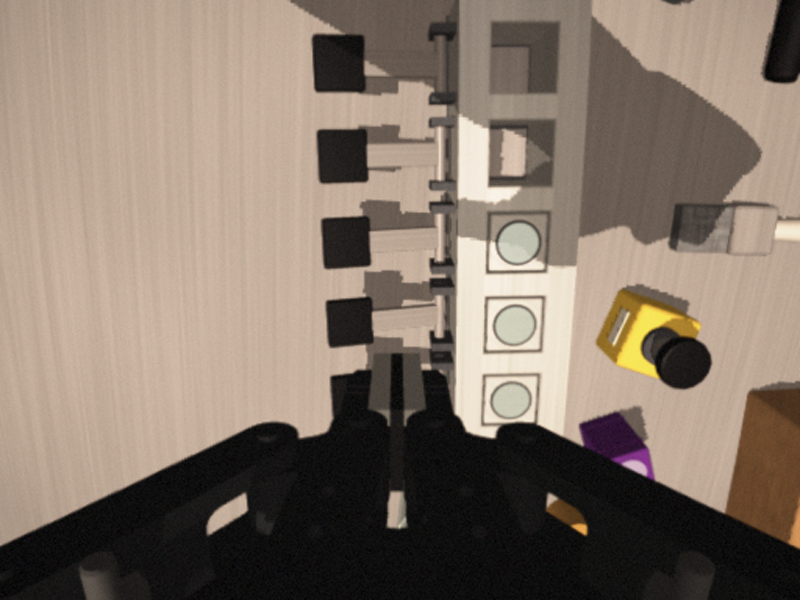

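The wrist view shows pads 5 to 2 at (339,63), (343,156), (346,242) and (349,322). The tops of cassettes 3, 2 and 1 are at (518,242), (515,325) and (511,400), and pockets 5 and 4 are empty.

```bash
python3 - <<'E'
from h import *
c=cam("wrist",np.load("pics/T1.npy"));s=.64
f=lambda p,z:px2w(c,(np.array(p)+.5)*s-.5,z)[:,:2].round(4)
P=f([(339,63),(343,156),(346,242),(349,322)],.071);C=f([(518,242),(515,325),(511,400)],.08)
print(P.tolist(),C.tolist())
# fit block frame: own coords
L=np.array([[-119,120],[-119,60],[-119,0],[-119,-60],[0,0],[0,-60],[0,-120]])*1e-3
W=np.r_[P,C];Lc,Wc=L-L.mean(0),W-W.mean(0)
a=np.arctan2((Lc[:,0]*Wc[:,1]-Lc[:,1]*Wc[:,0]).sum(),(Lc*Wc).sum());Rm=np.array([[np.cos(a),-np.sin(a)],[np.sin(a),np.cos(a)]])
o=W.mean(0)-Rm@L.mean(0);print("ang",a,"o",o,"res",(W-(L@Rm.T+o)).round(4).tolist())
for i in range(3):print(i+1,"pad",(o+Rm@[-.119,-.12+.06*i]).round(4),"pocket",(o+Rm@[0,-.12+.06*i]).round(4))
go(list(o+Rm@[-.119,0])+[.09],a)
E
```

```text
[[0.4527, -0.0945], [0.4577, -0.1539], [0.462, -0.2129], [0.4663, -0.2723]] [[0.5811, -0.2037], [0.5865, -0.264], [0.5911, -0.3236]]
ang 0.08029667125722853 o [ 0.58100767 -0.20384474] res [[-0.0001, -0.0007], [0.0001, -0.0003], [-0.0004, 0.0005], [-0.0009, 0.0009], [0.0001, 0.0001], [0.0007, -0.0003], [0.0005, -0.0001]]
1 pad [ 0.472 -0.333] pocket [ 0.5906 -0.3235]
2 pad [ 0.4672 -0.2732] pocket [ 0.5858 -0.2637]
3 pad [ 0.4624 -0.2134] pocket [ 0.581  -0.2038]
tcp [ 0.4982 -0.2128  0.2511] head 0.0645 tilt [-0.0025  0.0019 -1.    ] shift(tool,before yaw) [-0.0354 -0.0014  0.1612] yaw -0.0157
```

play_rows(
  rows=[
    [[-0.012,-0.0005,0.034],-0.016],
    [[-0.012,-0.0005,0.034],0],
    [[-0.0115,-0.0005,0.034],0],
    [[0,0,0.034],0],
    [[0,0,0.02],0],
    [[0,0,0],0],
  ],
)

```text
time: 3.32
ee_pos: [0.4587, -0.2097, 0.0909]
tool_rot: [0.999, 0.042, -0.004, -0.003]
ft_force: [0.2, -0.3, -0.4]
width: -0.0
```

play_rows(
  rows=[
    [[0,0,0.01],0],
    [[0,0,0.01],0],
    [[0,0,0.008],0],
    [[0,0,0.006],0],
    [[0,0,0.003],0],
    [[0,0,0],0],
    [[0,0,0],0],
  ],
)

```text
time: 3.9
ee_pos: [0.4633, -0.2139, 0.0597]
tool_rot: [0.999, 0.041, 0.0, 0.0]
ft_force: [0.8, -0.0, 0.1]
width: -0.002
```

```bash
python3 - <<'E'
from h import *
go([.4624,-.2134,.037],.0803)
E
```

```text
tcp [ 0.4633 -0.2139  0.0597] head 0.0819 tilt [ 3.e-04 -2.e-04 -1.e+00] shift(tool,before yaw) [-0.0009 -0.0006  0.0227] yaw 0.0016
```

play_rows(
  rows=[
    [[0,0,0.006],0],
    [[0,0,0.006],0],
  ],
)

```text
time: 4.07
ee_pos: [0.464, -0.2144, 0.048]
tool_rot: [0.999, 0.041, 0.001, 0.001]
ft_force: [-0.5, 0.6, -0.2]
width: 0.0
```

```bash
python3 - <<'E'
from h import *
im=viewer.snapshot("wrist");go([.4624,-.2134,.037],.0803)
print(get_obs()["ft_force"])
cv2.imwrite("pics/w2.png",cv2.resize(im[:,:,::-1],(800,600),interpolation=cv2.INTER_CUBIC))
E
```

```text
tcp [ 0.4627 -0.2136  0.046 ] head 0.0819 tilt [-1.e-03  7.e-04 -1.e+00] shift(tool,before yaw) [-0.0003 -0.0002  0.009 ] yaw 0.0016
[-0.92703814  0.00630231 -0.42511982]
```

View pics/w2.png

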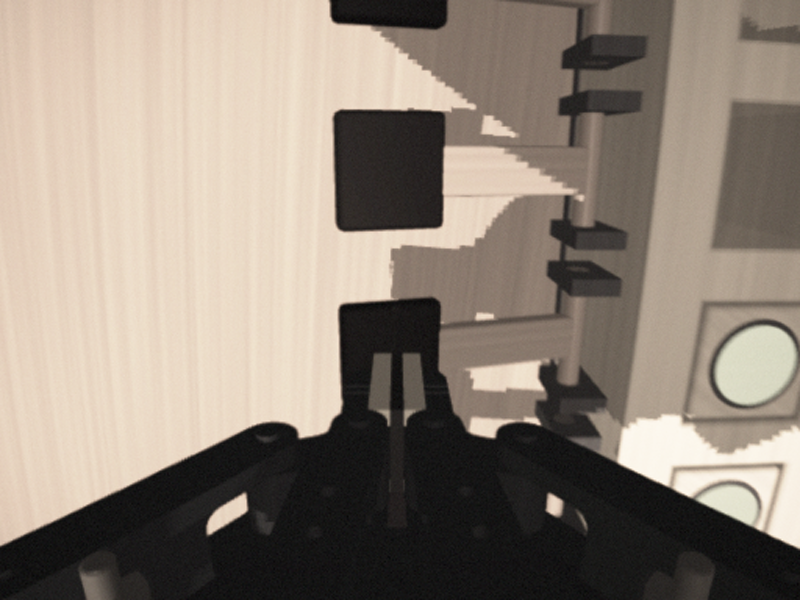

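Pad 3 looks smaller than pad 4, so it is going down. I'll carry on to the stop.

play_rows(
  rows=[
    [[0,0,0.005],0],
    [[0,0,0.004],0],
    [[0,0,0],0],
  ],
)

```text
time: 4.37
ee_pos: [0.4623, -0.2133, 0.0371]
tool_rot: [0.999, 0.041, -0.001, -0.001]
ft_force: [-0.5, -0.6, -0.1]
width: -0.006
```

play_rows(
  rows=[
    [[0,0,0.002],0],
    [[0,0,0],0],
  ],
)

```text
time: 4.53
ee_pos: [0.463, -0.2137, 0.036]
tool_rot: [0.999, 0.041, -0.0, -0.0]
ft_force: [0.3, -0.5, 0.1]
width: 0.003
```

play_rows(
  rows=[
    [[0,0,0.001],0],
    [[0,0,0],0],
  ],
)

```text
time: 4.7
ee_pos: [0.4632, -0.2138, 0.0355]
tool_rot: [0.999, 0.041, 0.0, 0.0]
ft_force: [0.7, -1.2, 0.8]
width: -0.001
```

play_rows(
  rows=[
    [[0,0,0.002],0],
    [[0,0,0],0],
  ],
)

```text
time: 4.87
ee_pos: [0.4635, -0.2141, 0.0338]
tool_rot: [0.999, 0.041, 0.0, 0.0]
ft_force: [-0.4, -0.5, 1.1]
width: 0.0
```

```bash
python3 - <<'E'
from h import *
im=viewer.snapshot("wrist");go([.4624,-.2134,.037],.0803)
print(get_obs()["ft_force"])
cv2.imwrite("pics/w3.png",cv2.resize(im[:,:,::-1],(640,480),interpolation=cv2.INTER_CUBIC))
E
```

```text
tcp [ 0.4635 -0.214   0.0338] head 0.082 tilt [ 8.e-04 -5.e-04 -1.e+00] shift(tool,before yaw) [-0.001  -0.0007 -0.0032] yaw 0.0017
[ 0.42969383  0.45337046 -0.31184237]
```

View pics/w3.png

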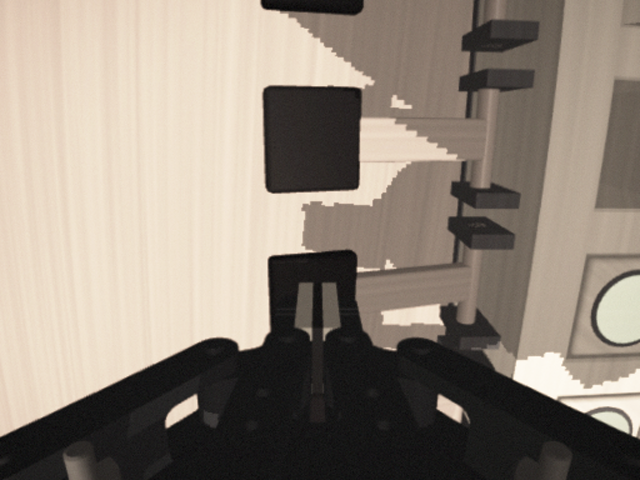

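```bash
python3 - <<'E'
from h import *
c=cam("wrist",wristpose());a=.0803;Rm=np.array([[np.cos(a),-np.sin(a)],[np.sin(a),np.cos(a)]]);o=np.array([.5810,-.2038])
for z in(.071,.054,.037):
  for n,y0 in(("3",0),("4",.06)):
    q=[list(o+Rm@[-.119+dx,y0+dy])+[z] for dx,dy in((-.017,.018),(.017,.018),(-.017,-.018))]
    print(z,n,((w2px(c,q)+.5)*1.25-.5).round(0).tolist())
  q=[list(o+Rm@[dx,y0+dy])+[.08+zz] for y0 in(0,) for zz in (0,.015,.03) for dx,dy in ((-.02,.02),)]
print("cassette corner z 0,15,30",((w2px(c,q)+.5)*1.25-.5).round(0).tolist())
print("tcp",((w2px(c,[wristpose()[:3,3]])+.5)*1.25-.5))
E
```

```text
0.071 3 [[268.0, 255.0], [361.0, 255.0], [271.0, 342.0]]
0.071 4 [[263.0, 83.0], [365.0, 83.0], [266.0, 191.0]]
0.054 3 [[273.0, 242.0], [356.0, 242.0], [275.0, 322.0]]
0.054 4 [[269.0, 87.0], [360.0, 87.0], [271.0, 183.0]]
0.037 3 [[277.0, 231.0], [353.0, 231.0], [279.0, 305.0]]
0.037 4 [[273.0, 90.0], [356.0, 90.0], [275.0, 177.0]]
cassette corner z 0,15,30 [[592.0, 257.0], [620.0, 272.0], [654.0, 291.0]]
tcp [[317.09743647 267.82503763]]
```

Predicted against seen, pad 3 is still up (far edge at row 255), and cassette 3 hasn't risen. So the fingertips may be higher than the TCP reading implies. I'll check from the side.

```bash
python3 - <<'E'
from h import *
im=viewer.snapshot("scene");c=cam("scene");T=wristpose()
for t in(0,-.02,-.044): print(t,(w2px(c,[T[:3,3]+T[:3,2]*t]).round(1)).tolist())
print(get_obs()["width"],get_obs()["joint_positions"])
u,v=w2px(c,[T[:3,3]])[0].astype(int);x0,y0=u-70,v-60
np.save("pics/s1.npy",im)
b=im[y0:y0+105,x0:x0+140,::-1].copy();print(x0,y0)
cv2.imwrite("pics/s1.png",cv2.resize(b,(784,588),interpolation=cv2.INTER_CUBIC))
E
```

```text
0 [[226.9, 181.3]]
-0.02 [[226.7, 175.3]]
-0.044 [[226.5, 167.9]]
0.0003781707413021647 [-5.63979285e-01  3.48023315e-02 -2.30919056e-01  1.30412867e+00
 -6.90179761e-06  9.24793465e-01]
156 121
```

View pics/s1.png

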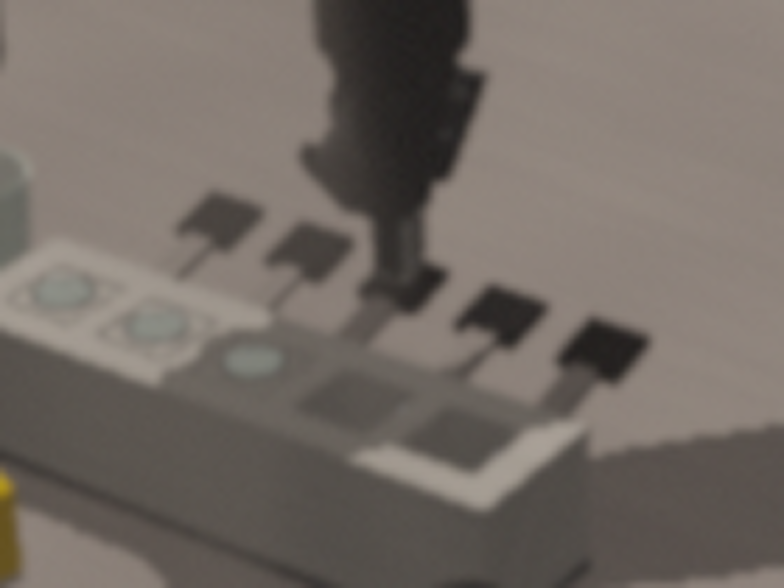

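TCP projects to crop (397,338), but the fingertips end at about (397,285), resting at pad level with the lever still up. The real tips are therefore about 33 mm behind the reported TCP. I'll press on by force, in small steps.

play_rows(
  rows=[
    [[0,0,0.003],0],
    [[0,0,0.003],0],
  ],
)

```text
time: 5.13
ee_pos: [0.4627, -0.2142, 0.0289]
tool_rot: [0.999, 0.041, -0.0, 0.001]
ft_force: [-5.1, 0.1, 7.9]
width: 0.0
```

play_rows(
  rows=[
    [[0,0,0.003],0],
    [[0,0,0.003],0],
  ],
)

```text
time: 5.3
ee_pos: [0.462, -0.2144, 0.0228]
tool_rot: [0.999, 0.041, -0.001, 0.001]
ft_force: [-4.4, 0.3, 8.0]
width: 0.001
```

Contact now reads 8 N, which matches the lever's stiffness. Continuing.

play_rows(
  rows=[
    [[0,0,0.004],0],
    [[0,0,0.004],0],
    [[0,0,0.004],0],
    [[0,0,0.004],0],
  ],
)

```text
time: 5.63
ee_pos: [0.462, -0.2145, 0.0068]
tool_rot: [0.999, 0.041, -0.001, 0.001]
ft_force: [-5.0, -0.0, 8.0]
width: -0.002
```

play_rows(
  rows=[
    [[0,0,0.003],0],
    [[0,0,0.003],0],
  ],
)

```text
time: 5.8
ee_pos: [0.4627, -0.2144, 0.0008]
tool_rot: [0.999, 0.041, -0.0, 0.001]
ft_force: [-3.0, 0.3, 8.6]
width: -0.0
```

play_rows(
  rows=[
    [[0,0,0.002],0],
  ],
)

```text
time: 5.88
ee_pos: [0.4631, -0.2145, -0.0009]
tool_rot: [0.999, 0.041, 0.0, 0.001]
ft_force: [-6.0, 1.6, 19.0]
width: 0.0
```

play_rows(
  rows=[
    [[0,0,0.0005],0],
    [[0,0,0],0],
  ],
)

```text
time: 6.05
ee_pos: [0.4631, -0.2145, -0.0007]
tool_rot: [0.999, 0.041, 0.0, 0.001]
ft_force: [-4.3, 1.0, 10.9]
width: -0.002
```

play_rows(
  rows=[
    [[0,0,-0.02],0],
    [[0,0,-0.025],0],
    [[0,0,0],0],
  ],
)

```text
time: 6.3
ee_pos: [0.466, -0.2156, 0.0468]
tool_rot: [0.999, 0.041, 0.003, 0.002]
ft_force: [1.0, -1.2, 1.7]
width: 0.0
```

```bash
python3 - <<'E'
from h import *
go([.4672,-.2732,.037],.0803)
E
```

```text
tcp [ 0.466  -0.2156  0.0468] head 0.082 tilt [ 0.0068 -0.0043 -1.    ] shift(tool,before yaw) [-0.0036  0.0574  0.01  ] yaw 0.0017
```

play_rows(
  rows=[
    [[0,0.03,0],0],
    [[0,0.03,0],0],
    [[0,0,0],0],
    [[0,0,0.008],0],
    [[0,0,0.006],0],
    [[0,0,0.006],0],
    [[0,0,0.006],0],
    [[0,0,0.006],0],
    [[0,0,0.004],0],
    [[0,0,0.004],0],
  ],
)

```text
time: 7.13
ee_pos: [0.4674, -0.2743, 0.0028]
tool_rot: [0.999, 0.041, -0.001, 0.002]
ft_force: [-2.8, -1.8, 8.5]
width: -0.0
```

play_rows(
  rows=[
    [[0,0,0.002],0],
    [[0,0,0.002],0],
  ],
)

```text
time: 7.3
ee_pos: [0.4681, -0.2744, -0.0008]
tool_rot: [0.999, 0.041, 0.0, 0.002]
ft_force: [-3.4, -0.7, 17.0]
width: -0.002
```

play_rows(
  rows=[
    [[0,0,0.001],0],
    [[0,0,0],0],
  ],
)

```text
time: 7.47
ee_pos: [0.4681, -0.2744, -0.0007]
tool_rot: [0.999, 0.041, 0.0, 0.002]
ft_force: [-3.9, -1.6, 12.0]
width: 0.001
```

Lever 2 is home, reading the same height and force. Now lever 1.

play_rows(
  rows=[
    [[0,0,-0.02],0],
    [[0,0,-0.025],0],
    [[0,0,0],0],
    [[0,0.03,0],0],
    [[0,0.03,0],0],
    [[0,0,0],0],
  ],
)

```text
time: 7.97
ee_pos: [0.4731, -0.3366, 0.0405]
tool_rot: [0.999, 0.04, -0.0, 0.001]
ft_force: [-0.7, 0.1, -0.0]
width: 0.005
```

play_rows(
  rows=[
    [[0,0,0.008],0],
    [[0,0,0.006],0],
    [[0,0,0.006],0],
    [[0,0,0.006],0],
    [[0,0,0.006],0],
    [[0,0,0.004],0],
    [[0,0,0.004],0],
  ],
)

```text
time: 8.55
ee_pos: [0.4721, -0.3335, 0.0026]
tool_rot: [0.999, 0.041, -0.001, 0.002]
ft_force: [-3.7, -1.5, 9.3]
width: 0.001
```

play_rows(
  rows=[
    [[0,0,0.002],0],
    [[0,0,0.002],0],
  ],
)

```text
time: 8.72
ee_pos: [0.4727, -0.3335, -0.0009]
tool_rot: [0.999, 0.041, -0.0, 0.002]
ft_force: [-4.6, -0.8, 18.5]
width: 0.003
```

play_rows(
  rows=[
    [[0,0,0.001],0],
    [[0,0,0],0],
  ],
)

```text
time: 8.88
ee_pos: [0.4727, -0.3335, -0.0007]
tool_rot: [0.999, 0.041, -0.0, 0.002]
ft_force: [-4.8, -0.0, 12.9]
width: 0.001
```

All three levers are home. I'll rise, open, and go over pocket 2 for a look.

play_rows(
  rows=[
    [[0,0,-0.03],0],
    [[0,0,-0.038],0],
    [[0,0,-0.038],0],
    [[0,0,-0.038],0],
    [[0,0,0],0],
    [[0.03,0,0],0],
    [[0.03,0,0],0],
    [[0.03,0,0],0],
    [[0.029,0,0],0],
    [[0,0,0],0],
    [[0,0,0],0],
    [[0,0,0],0],
  ],
  hand=1,
)

```text
time: 9.88
ee_pos: [0.5907, -0.3221, 0.1392]
tool_rot: [0.999, 0.042, -0.001, -0.001]
ft_force: [-0.4, -0.3, 0.4]
width: 1.001
```

```bash
python3 - <<'E'
from h import *
T=wristpose();im=viewer.snapshot("wrist");go([.5906,-.3235,.043],.0803)
np.save("pics/T4.npy",T);c=cam("wrist",T)
for n,p in((1,[.5906,-.3235]),(2,[.5858,-.2637]),(3,[.581,-.2038])):
  print(n,[((w2px(c,[p+[z]])+.5)*1.25-.5).round(0).tolist() for z in(.08,.11)])
cv2.imwrite("pics/w4.png",cv2.resize(im[:,:,::-1],(640,480),interpolation=cv2.INTER_CUBIC))
E
```

```text
tcp [ 0.5905 -0.3226  0.1401] head 0.0824 tilt [-0.0018  0.001  -1.    ] shift(tool,before yaw) [0.0002 0.001  0.0971] yaw 0.0021
1 [[[317.0, 236.0]], [[317.0, 251.0]]]
2 [[[317.0, 134.0]], [[317.0, 137.0]]]
3 [[[318.0, 21.0]], [[317.0, 7.0]]]
```

View pics/w4.png

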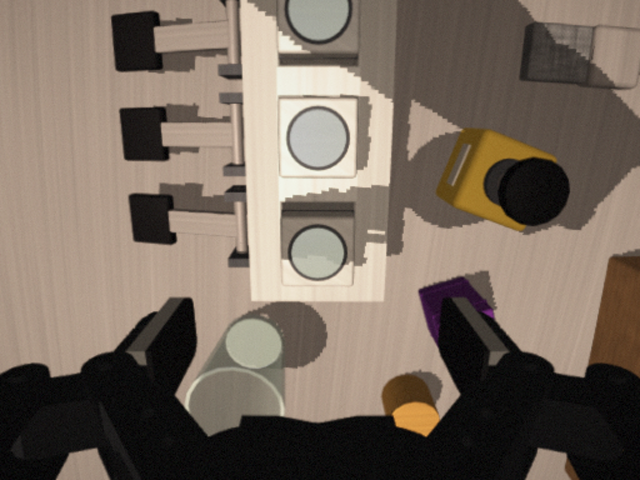

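Cassettes 1, 2 and 3 sit at (317,250), (318,138) and (317,12). These match the projections for tops at 0.11 m, so all are up. I'll descend and grip cassette 1.

play_rows(
  rows=[
    [[0,0.001,0.03],0.002],
    [[0,0,0.03],0],
    [[0,0,0.02],0],
    [[0,0,0.012],0],
    [[0,0,0.005],0],
    [[0,0,0],0],
    [[0,0,0],0],
  ],
)

```text
time: 10.52
ee_pos: [0.5919, -0.3252, 0.0455]
tool_rot: [0.999, 0.04, 0.001, 0.001]
ft_force: [0.3, 0.1, 0.5]
width: 0.999
```

play_rows(
  rows=[
    [[0,0,0],0],
    [[0,0,0],0],
    [[0,0,0],0],
    [[0,0,0],0],
    [[0,0,0],0],
    [[0,0,0],0],
    [[0,0,0],0],
  ],
  hand=0,
  newtons=50,
)

```text
time: 11.1
ee_pos: [0.5921, -0.3251, 0.0449]
tool_rot: [0.999, 0.04, 0.001, 0.001]
ft_force: [-0.4, -0.2, 2.3]
width: 0.454
```

play_rows(
  rows=[
    [[0,0,-0.01],0],
    [[0,0,-0.02],0],
    [[0,0,-0.03],0],
    [[0,0,-0.03],0],
    [[0,0,-0.03],0],
    [[0,0,0],0],
    [[0,0,0],0],
  ],
)

```text
time: 11.68
ee_pos: [0.5929, -0.3253, 0.1663]
tool_rot: [0.999, 0.04, 0.002, 0.001]
ft_force: [0.9, 0.7, -2.2]
width: 0.459
```

```bash
cat >> h.py <<'E'
def tray(im):
    c=cam("top");hsv=cv2.cvtColor(im,cv2.COLOR_RGB2HSV);m=((im.min(2)>150)).astype(np.uint8)
    m[:130]=0;m[250:]=0;m[:,:100]=0;m[:,215:]=0
    m=cv2.morphologyEx(m,cv2.MORPH_CLOSE,np.ones((7,7)));n,l,st,ce=cv2.connectedComponentsWithStats(m)
    i=1+np.argmax(st[1:,4]);p=np.argwhere(l==i)[:,::-1].astype(float)
    w=px2w(c,p,.022)[:,:2];r=cv2.minAreaRect((w*1000).astype(np.float32));b=cv2.boxPoints(r)/1000
    e=[b[1]-b[0],b[2]-b[1]];e=max(e,key=np.linalg.norm);a=np.arctan2(e[1],e[0]);a=(a+np.pi/2)%np.pi-np.pi/2
    return np.array(r[0])/1000,np.array(r[1]).round(1),a
E
python3 - <<'E'
from h import *
print(tray(np.load("pics/top0.npy")))
im=viewer.snapshot("top");print(tray(im));np.save("pics/top1.npy",im)
print(get_obs()["width"],get_obs()["ft_force"])
c,_,a=tray(im);Rm=np.array([[np.cos(a),-np.sin(a)],[np.sin(a),np.cos(a)]])
for q in((-.078,-.04),(0,.04),(.078,-.04)):print(q,(c+Rm@q).round(4))
go(list(c+Rm@[-.078,-.04])+[.165],a)
E
```

```text
(array([0.58300134, 0.18075102]), array([164.1, 239.6]), np.float32(-0.09440184))
(array([0.57053766, 0.2088652 ]), array([329.9, 319.2]), np.float32(0.007925153))
0.4598204906754251 [-0.14556952  0.38978801 -2.50743519]
(-0.078, -0.04) [0.4929 0.1682]
(0, 0.04) [0.5702 0.2489]
(0.078, -0.04) [0.6489 0.1695]
tcp [ 0.5917 -0.3246  0.1636] head 0.0801 tilt [-1.e-04  2.e-04 -1.e+00] shift(tool,before yaw) [-0.0591 -0.4991 -0.0013] yaw 0.0722
```

```bash
sed -i 's/def tray(im):/def tray(im,th=150):/; s/im.min(2)>150/im.min(2)>th/' h.py
python3 - <<'E'
from h import *
im=np.load("pics/top1.npy");print(im[183,160],im[183,120],im[170,205])
for th in(160,170,180,190):print(th,tray(im,th))
cv2.imwrite("pics/top1.png",cv2.resize(im[:,:,::-1],(640,480),interpolation=cv2.INTER_CUBIC))
E
```

```text
[206 202 188] [177 166 154] [181 169 157]
160 (array([0.62012756, 0.19910727]), array([166.2, 239.8]), np.float32(-0.08651006))
170 (array([0.62163409, 0.19891794]), array([164. , 237.7]), np.float32(-0.09271324))
180 (array([0.6213031 , 0.19777396]), array([161., 236.]), np.float32(-0.09456909))
190 (array([0.61944604, 0.19340152]), array([150.8, 227.6]), np.float32(-0.09105492))
```

The tray has been knocked. Its centre is now about (0.621,0.199), with the angle unchanged at −0.092. Targets are A (−78,−40) → (0.540,0.166), D (−78,40) → (0.547,0.246) and B (0,40) → (0.625,0.239).

play_rows(
  rows=[
    [[-0.001,-0.02,0],0],
    [[-0.001,-0.035,0],0],
    [[-0.001,-0.035,0],0],
    [[-0.001,-0.035,0],0],
    [[-0.001,-0.035,0],0],
    [[-0.001,-0.035,0],0],
    [[-0.001,-0.035,0],0],
    [[-0.001,-0.035,0],0],
    [[-0.001,-0.035,0],0],
    [[-0.001,-0.035,0],0],
    [[-0.001,-0.035,0],0],
    [[-0.001,-0.035,0],0],
  ],
)

```text
time: 12.73
ee_pos: [0.5447, 0.0798, 0.1604]
tool_rot: [0.999, 0.04, -0.003, -0.0]
ft_force: [0.7, 0.2, -2.9]
width: 0.458
```

play_rows(
  rows=[
    [[0,-0.035,0],0],
    [[0,-0.033,0],0],
    [[0,-0.02,0],0],
    [[0,0,0],0.09],
    [[0,0,0],0.082],
    [[0,0,0],0],
    [[0,0,0],0],
    [[0,0,0],0],
  ],
)

```text
time: 13.4
ee_pos: [0.5392, 0.1655, 0.162]
tool_rot: [0.999, -0.045, -0.002, 0.0]
ft_force: [0.4, -0.7, -2.4]
width: 0.458
```

```bash
python3 - <<'E'
from h import *
T=wristpose();im=viewer.snapshot("wrist");go([.540,.166,.006],-.092)
np.save("pics/T5.npy",T);np.save("pics/w5.npy",im);o=get_obs();print(o["width"],o["ft_force"])
cv2.imwrite("pics/w5.png",cv2.resize(im[:,:,::-1],(640,480),interpolation=cv2.INTER_CUBIC))
E
```

```text
tcp [0.5395 0.1654 0.1625] head -0.0912 tilt [-2.4e-03 -4.0e-04 -1.0e+00] shift(tool,before yaw) [ 0.0008 -0.0007  0.1565] yaw 0.0008
0.4584721055080281 [-0.17418103 -0.32493792 -2.15609418]
```

View pics/w5.png

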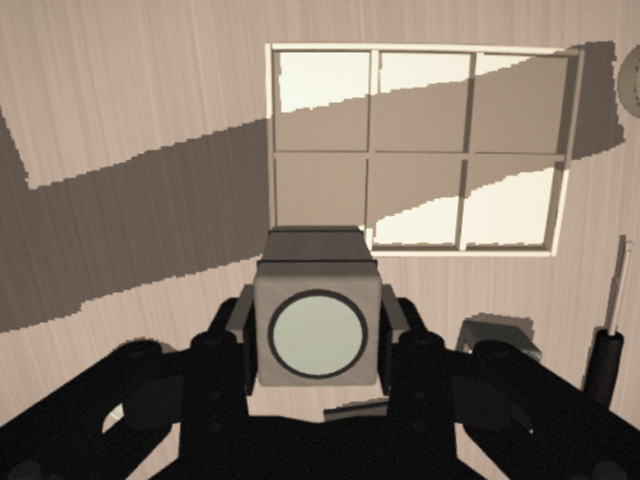

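Cassette 1 is held. Tray rim corners are at (268,43), (583,50) and (556,256), with the divider crossings at (370,152) and (468,153). I'll check the tray pose from these.

```bash
cat >> h.py <<'E'
def fit(L,W):
    L,W=np.array(L,float),np.array(W);Lc,Wc=L-L.mean(0),W-W.mean(0)
    a=np.arctan2((Lc[:,0]*Wc[:,1]-Lc[:,1]*Wc[:,0]).sum(),(Lc*Wc).sum());Rm=R.from_euler('z',a).as_matrix()[:2,:2]
    o=W.mean(0)-Rm@L.mean(0);return o,a,Rm,(W-(L@Rm.T+o))
E
python3 - <<'E'
from h import *
c=cam("wrist",np.load("pics/T5.npy"))
w=px2w(c,(np.array([(268,43),(583,50),(556,256),(370,152),(468,154)])+.5)*.8-.5,.022)[:,:2]
o,a,Rm,res=fit([[-.12,.082],[.12,.082],[.12,-.082],[-.039,0],[.039,0]],w);print(o,a,res.round(4).tolist())
for q in((-.078,-.04),(-.078,.04),(0,.04)):print(q,(o+Rm@q).round(4))
go(list(o+Rm@[-.078,-.04])+[.006],a)
E
```

```text
[0.62238432 0.19818297] -0.09763218630005192 [[0.0035, -0.0024], [-0.0018, -0.0012], [0.0009, 0.0003], [-0.0004, 0.0019], [-0.0022, 0.0015]]
(-0.078, -0.04) [0.5409 0.166 ]
(-0.078, 0.04) [0.5487 0.2456]
(0, 0.04) [0.6263 0.238 ]
tcp [0.5395 0.1654 0.1625] head -0.0912 tilt [-2.4e-03 -4.0e-04 -1.0e+00] shift(tool,before yaw) [ 0.0016 -0.0008  0.1565] yaw 0.0064
```

Both cameras agree. Lowering cassette 1.

play_rows(
  rows=[
    [[0.001,0,0.03],0],
    [[0,0,0.035],0],
    [[0,0,0.035],0],
    [[0,0,0.025],0],
    [[0,0,0.015],0],
    [[0,0,0.008],0],
    [[0,0,0],0],
    [[0,0,0.003],0],
    [[0,0,0],0],
  ],
)

```text
time: 14.2
ee_pos: [0.5426, 0.1659, 0.0143]
tool_rot: [0.999, -0.046, 0.001, -0.0]
ft_force: [0.5, -0.5, -3.6]
width: 0.457
```

play_rows(
  rows=[
    [[0,0,0.003],0],
    [[0,0,0],0],
  ],
)

```text
time: 14.37
ee_pos: [0.5424, 0.1659, 0.0111]
tool_rot: [0.999, -0.046, 0.001, -0.0]
ft_force: [-1.3, 0.5, -2.9]
width: 0.457
```

play_rows(
  rows=[
    [[0,0,0.003],0],
    [[0,0,0],0],
  ],
)

```text
time: 14.53
ee_pos: [0.5414, 0.1658, 0.007]
tool_rot: [0.999, -0.046, 0.0, -0.0]
ft_force: [0.9, 0.4, -4.2]
width: 0.461
```

play_rows(
  rows=[
    [[0,0,0.002],0],
    [[0,0,0],0],
  ],
)

```text
time: 14.7
ee_pos: [0.5414, 0.1658, 0.0049]
tool_rot: [0.999, -0.046, 0.0, -0.0]
ft_force: [0.1, 0.6, -3.2]
width: 0.459
```

play_rows(
  rows=[
    [[0,0,0.002],0],
    [[0,0,0],0],
  ],
)

```text
time: 14.87
ee_pos: [0.5415, 0.1659, 0.0048]
tool_rot: [0.999, -0.046, 0.0, -0.0]
ft_force: [-2.3, -0.1, 4.0]
width: 0.458
```

play_rows(
  rows=[
    [[0,0,0],0],
    [[0,0,0],0],
    [[0,0,0],0],
    [[0,0,0],0],
    [[0,0,-0.02],0],
    [[0,0,-0.035],0],
    [[0,0,-0.035],0],
    [[0,0,-0.035],0],
    [[0,0,-0.02],0],
    [[0,0,0],-0.09],
    [[0,0,0],-0.082],
    [[0,0,0],0],
  ],
  hand=0.65,
)

```text
time: 15.87
ee_pos: [0.5419, 0.1659, 0.1488]
tool_rot: [0.999, 0.041, 0.001, -0.0]
ft_force: [-0.1, 0.4, -0.8]
width: 0.65
```

play_rows(
  rows=[
    [[0.001,0.025,0],0],
    [[0.001,0.037,0],0],
    [[0.001,0.037,0],0],
    [[0.001,0.037,0],0],
    [[0.001,0.037,0],0],
    [[0.001,0.037,0],0],
    [[0.001,0.037,0],0],
    [[0.001,0.037,0],0],
    [[0.001,0.037,0],0],
    [[0.001,0.037,0],0],
    [[0,0.037,0],0],
    [[0,0.037,0],0],
  ],
  hand=1,
)

```text
time: 16.87
ee_pos: [0.5853, -0.2657, 0.1471]
tool_rot: [0.999, 0.039, -0.0, -0.0]
ft_force: [0.6, -0.0, 0.2]
width: 1.001
```

play_rows(
  rows=[
    [[0,0,0],0],
    [[0,0,0],0],
    [[0,0,0],0],
    [[0,0,0],0],
  ],
)

```text
time: 17.2
ee_pos: [0.5857, -0.2628, 0.1477]
tool_rot: [0.999, 0.04, -0.0, -0.0]
ft_force: [-0.1, 0.6, 0.1]
width: 0.999
```

```bash
python3 - <<'E'
from h import *
im=viewer.snapshot("top");np.save("pics/top2.npy",im)
for th in(165,175):print(tray(im,th))
go([.5858,-.2637,.0445],.0803)
E
```

```text
(array([0.62147754, 0.19892801]), array([164.6, 238.1]), np.float32(-0.092914104))
(array([0.62157056, 0.19809483]), array([162.1, 237.2]), np.float32(-0.09293926))
tcp [ 0.5858 -0.2626  0.1479] head 0.0811 tilt [-3.e-04  5.e-04 -1.e+00] shift(tool,before yaw) [-1.000e-04  1.200e-03  1.034e-01] yaw 0.0008
```

play_rows(
  rows=[
    [[0,0.001,0.03],0],
    [[0,0,0.03],0],
    [[0,0,0.025],0],
    [[0,0,0.013],0],
    [[0,0,0.005],0],
    [[0,0,0],0],
    [[0,0,0],0],
  ],
)

```text
time: 17.83
ee_pos: [0.5867, -0.265, 0.0464]
tool_rot: [0.999, 0.04, 0.001, 0.001]
ft_force: [-0.0, 1.0, 0.8]
width: 0.995
```

play_rows(
  rows=[
    [[0,0,0],0],
    [[0,0,0],0],
    [[0,0,0],0],
    [[0,0,0],0],
    [[0,0,0],0],
    [[0,0,0],0],
    [[0,0,0],0],
  ],
  hand=0,
)

```text
time: 18.42
ee_pos: [0.5865, -0.2656, 0.046]
tool_rot: [0.999, 0.04, 0.001, 0.001]
ft_force: [-0.4, -0.3, 4.2]
width: 0.457
```

play_rows(
  rows=[
    [[0,0,-0.01],0],
    [[0,0,-0.02],0],
    [[0,0,-0.03],0],
    [[0,0,-0.03],0],
    [[0,0,-0.03],0],
    [[0,0,0],0],
    [[0,0,0],0],
  ],
)

```text
time: 19.0
ee_pos: [0.587, -0.2657, 0.1673]
tool_rot: [0.999, 0.04, 0.002, 0.001]
ft_force: [-1.0, -0.9, -3.0]
width: 0.459
```

```bash
python3 - <<'E'
from h import *
o=get_obs();print(o["width"],o["ft_force"])
go([.548,.246,.164],-.093)
E
```

```text
0.4586535438805704 [-0.97609306 -0.8556177  -2.95542185]
tcp [ 0.587  -0.2657  0.1673] head 0.08 tilt [ 0.0037 -0.0021 -1.    ] shift(tool,before yaw) [ 0.002  -0.5132  0.0021] yaw 0.173
```

play_rows(
  rows=[
    [[0,-0.02,0],0],
    [[0,-0.037,0],0],
    [[0,-0.037,0],0],
    [[0,-0.037,0],0],
    [[0,-0.037,0],0],
    [[0,-0.037,0],0],
    [[0,-0.037,0],0],
    [[0,-0.037,0],0],
    [[0,-0.037,0],0],
    [[0,-0.037,0],0],
    [[0,-0.037,0],0],
    [[0,-0.037,0],0],
  ],
)

```text
time: 20.0
ee_pos: [0.5493, 0.162, 0.1616]
tool_rot: [0.999, 0.04, -0.003, 0.0]
ft_force: [0.9, -0.2, -2.6]
width: 0.457
```

play_rows(
  rows=[
    [[0,-0.037,0],0],
    [[0,-0.037,0],0],
    [[0,-0.011,0],0],
    [[0,0,0],0.09],
    [[0,0,0],0.083],
    [[0,0,0],0],
    [[0,0,0],0],
    [[0,0,0],0],
  ],
)

```text
time: 20.67
ee_pos: [0.5442, 0.2447, 0.1633]
tool_rot: [0.999, -0.046, -0.001, 0.0]
ft_force: [0.5, 0.7, -2.6]
width: 0.458
```

```bash
python3 - <<'E'
from h import *
o=get_obs();print(o["width"],o["ft_force"])
im=viewer.snapshot("wrist")
cv2.imwrite("pics/w6.png",cv2.resize(im[:,:,::-1],(640,480),interpolation=cv2.INTER_CUBIC))
go([.548,.246,.006],-.093)
E
```

```text
0.45802323717272336 [ 0.48016092  0.72737778 -2.56469785]
tcp [0.5444 0.2447 0.1638] head -0.0922 tilt [-1.9e-03 -6.0e-04 -1.0e+00] shift(tool,before yaw) [ 0.0037 -0.0018  0.1578] yaw 0.0008
```

View pics/w6.png

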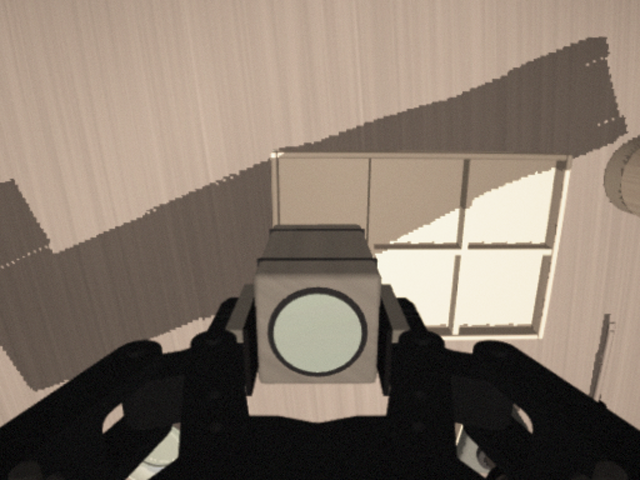

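Cassette 2 is held over the (−78,40) compartment, whose top rim runs along row 155. Lowering.

play_rows(
  rows=[
    [[0.0025,-0.001,0.03],0],
    [[0,0,0.035],0],
    [[0,0,0.035],0],
    [[0,0,0.025],0],
    [[0,0,0.015],0],
    [[0,0,0.009],0],
    [[0,0,0.004],0],
    [[0,0,0.002],0],
    [[0,0,0],0],
  ],
)

```text
time: 21.47
ee_pos: [0.5484, 0.2462, 0.0109]
tool_rot: [0.999, -0.046, 0.001, -0.0]
ft_force: [0.5, 0.6, -2.9]
width: 0.459
```

play_rows(
  rows=[
    [[0,0,0.002],0],
    [[0,0,0],0],
  ],
)

```text
time: 21.63
ee_pos: [0.5488, 0.2465, 0.0094]
tool_rot: [0.999, -0.046, 0.001, -0.0]
ft_force: [-0.0, 0.4, -2.9]
width: 0.457
```

play_rows(
  rows=[
    [[0,0,0.002],0],
    [[0,0,0],0],
  ],
)

```text
time: 21.8
ee_pos: [0.5479, 0.2462, 0.0064]
tool_rot: [0.999, -0.046, 0.0, -0.0]
ft_force: [-0.5, 0.3, -2.2]
width: 0.454
```

play_rows(
  rows=[
    [[0,0,0.002],0],
    [[0,0,0],0],
  ],
)

```text
time: 21.97
ee_pos: [0.5481, 0.2463, 0.0056]
tool_rot: [0.999, -0.046, 0.001, -0.0]
ft_force: [-2.0, -0.2, 4.2]
width: 0.455
```

play_rows(
  rows=[
    [[0,0,0.0015],0],
    [[0,0,0],0],
  ],
)

```text
time: 22.13
ee_pos: [0.5481, 0.2463, 0.0056]
tool_rot: [0.999, -0.046, 0.001, -0.0]
ft_force: [-5.4, -1.4, 10.1]
width: 0.458
```

play_rows(
  rows=[
    [[0,0,0],0],
    [[0,0,0],0],
    [[0,0,0],0],
    [[0,0,0],0],
    [[0,0,-0.02],0],
    [[0,0,-0.035],0],
    [[0,0,-0.035],0],
    [[0,0,-0.035],0],
    [[0,0,-0.02],0],
    [[0,0,0],-0.09],
    [[0,0,0],-0.083],
    [[0,0,0],0],
  ],
  hand=0.65,
)

```text
time: 23.13
ee_pos: [0.548, 0.2462, 0.148]
tool_rot: [0.999, 0.041, 0.001, -0.0]
ft_force: [-0.1, -1.0, 0.1]
width: 0.648
```

play_rows(
  rows=[
    [[0,0.03,0],0],
    [[0,0.039,0],0],
    [[0,0.039,0],0],
    [[0,0.039,0],0],
    [[0,0.039,0],0],
    [[0,0.039,0],0],
    [[0,0.039,0],0],
    [[0,0.039,0],0],
    [[0,0.039,0],0],
    [[0,0.039,0],0],
    [[0,0.039,0],0],
    [[-0.001,0.031,0],0],
  ],
  hand=1,
)

```text
time: 24.13
ee_pos: [0.582, -0.2065, 0.1463]
tool_rot: [0.999, 0.038, -0.001, 0.0]
ft_force: [0.3, 0.5, 0.3]
width: 1.001
```

play_rows(
  rows=[
    [[0,0,0],0],
    [[0,0,0],0],
    [[0,0,0],0],
    [[0,0,0],0],
  ],
)

```text
time: 24.47
ee_pos: [0.5824, -0.2023, 0.147]
tool_rot: [0.999, 0.04, -0.0, -0.0]
ft_force: [0.1, -0.0, -0.1]
width: 1.001
```

```bash
python3 - <<'E'
from h import *
im=viewer.snapshot("top");np.save("pics/top3.npy",im)
for th in(165,175):print(tray(im,th))
go([.581,-.2038,.0445],.0803)
E
```

```text
(array([0.62165173, 0.19888455]), array([164.2, 238.1]), np.float32(-0.095175266))
(array([0.62167432, 0.19789812]), array([161.3, 237.2]), np.float32(-0.09441364))
tcp [ 0.5825 -0.2021  0.1472] head 0.0812 tilt [-4.e-04  6.e-04 -1.e+00] shift(tool,before yaw) [-0.0016  0.0017  0.1027] yaw 0.0009
```

play_rows(
  rows=[
    [[-0.0015,0.001,0.03],0],
    [[0,0,0.03],0],
    [[0,0,0.025],0],
    [[0,0,0.013],0],
    [[0,0,0.004],0],
    [[0,0,0],0],
    [[0,0,0],0],
  ],
)

```text
time: 25.1
ee_pos: [0.5821, -0.2046, 0.0469]
tool_rot: [0.999, 0.04, 0.001, 0.0]
ft_force: [0.5, -0.2, 0.9]
width: 0.999
```

play_rows(
  rows=[
    [[0,0,0],0],
    [[0,0,0],0],
    [[0,0,0],0],
    [[0,0,0],0],
    [[0,0,0],0],
    [[0,0,0],0],
    [[0,0,0],0],
  ],
  hand=0,
)

```text
time: 25.68
ee_pos: [0.5818, -0.2052, 0.0465]
tool_rot: [0.999, 0.04, 0.001, 0.001]
ft_force: [-0.5, -0.1, 3.8]
width: 0.461
```

play_rows(
  rows=[
    [[0,0,-0.01],0],
    [[0,0,-0.02],0],
    [[0,0,-0.03],0],
    [[0,0,-0.03],0],
    [[0,0,-0.03],0],
    [[0,0,0],0],
    [[0,0,0],0],
  ],
)

```text
time: 26.27
ee_pos: [0.5823, -0.2052, 0.1676]
tool_rot: [0.999, 0.04, 0.002, 0.001]
ft_force: [-0.7, 0.5, -2.5]
width: 0.456
```

```bash
python3 - <<'E'
from h import *
o=get_obs();print(o["width"],o["ft_force"])
go([.626,.2385,.164],-.094)
E
```

```text
0.4560389125839726 [-0.70910578  0.51479322 -2.50422737]
tcp [ 0.5823 -0.2052  0.1676] head 0.0801 tilt [ 0.0036 -0.0017 -1.    ] shift(tool,before yaw) [ 0.079  -0.4388  0.003 ] yaw 0.1741
```

play_rows(
  rows=[
    [[0.006,-0.027,0],0],
    [[0.007,-0.038,0],0],
    [[0.007,-0.038,0],0],
    [[0.007,-0.038,0],0],
    [[0.007,-0.038,0],0],
    [[0.007,-0.038,0],0],
    [[0.007,-0.038,0],0],
    [[0.007,-0.038,0],0],
    [[0.007,-0.038,0],0],
    [[0.007,-0.038,0],0],
    [[0.006,-0.038,0],0],
    [[0.006,-0.033,0],0],
  ],
)

```text
time: 27.27
ee_pos: [0.6246, 0.2427, 0.1616]
tool_rot: [0.999, 0.041, -0.003, 0.0]
ft_force: [-0.2, -1.0, -2.5]
width: 0.458
```

play_rows(
  rows=[
    [[0,0,0],0.09],
    [[0,0,0],0.084],
    [[0,0,0],0],
    [[0,0,0],0],
    [[0,0,0],0],
  ],
)

```text
time: 27.68
ee_pos: [0.6259, 0.2397, 0.1636]
tool_rot: [0.999, -0.046, -0.002, 0.0]
ft_force: [-1.1, -0.2, -2.5]
width: 0.456
```

```bash
python3 - <<'E'
from h import *
o=get_obs();print(o["width"],o["ft_force"])
go([.626,.2385,.006],-.094)
E
```

```text
0.4557130935519123 [-1.13193312 -0.18195365 -2.49723371]
tcp [0.6259 0.2397 0.1636] head -0.0928 tilt [-3.1e-03 -8.0e-04 -1.0e+00] shift(tool,before yaw) [0.0007 0.0011 0.1576] yaw 0.0012
```

play_rows(
  rows=[
    [[-0.0005,0.0005,0.03],0],
    [[0,0,0.035],0],
    [[0,0,0.035],0],
    [[0,0,0.025],0],
    [[0,0,0.015],0],
    [[0,0,0.009],0],
    [[0,0,0.004],0],
    [[0,0,0.002],0],
    [[0,0,0],0],
  ],
)

```text
time: 28.43
ee_pos: [0.6271, 0.2399, 0.0115]
tool_rot: [0.999, -0.047, 0.001, -0.0]
ft_force: [0.8, 0.6, -2.7]
width: 0.46
```

play_rows(
  rows=[
    [[0,0,0.003],0],
    [[0,0,0],0],
  ],
)

```text
time: 28.6
ee_pos: [0.6274, 0.2402, 0.0089]
tool_rot: [0.999, -0.047, 0.001, -0.0]
ft_force: [0.3, 0.6, -3.3]
width: 0.461
```

play_rows(
  rows=[
    [[0,0,0.002],0],
    [[0,0,0],0],
  ],
)

```text
time: 28.77
ee_pos: [0.6269, 0.2402, 0.0062]
tool_rot: [0.999, -0.047, 0.001, -0.0]
ft_force: [0.8, 1.1, -2.4]
width: 0.46
```

play_rows(
  rows=[
    [[0,0,0.002],0],
    [[0,0,0],0],
  ],
)

```text
time: 28.93
ee_pos: [0.627, 0.2403, 0.0062]
tool_rot: [0.999, -0.047, 0.001, -0.0]
ft_force: [-2.1, -0.5, 5.5]
width: 0.456
```

play_rows(
  rows=[
    [[0,0,0.001],0],
    [[0,0,0],0],
  ],
)

```text
time: 29.1
ee_pos: [0.627, 0.2403, 0.0061]
tool_rot: [0.999, -0.047, 0.001, -0.0]
ft_force: [-4.2, -0.3, 7.5]
width: 0.455
```

play_rows(
  rows=[
    [[0,0,0],0],
    [[0,0,0],0],
    [[0,0,0],0],
    [[0,0,0],0],
    [[0,0,-0.02],0],
    [[0,0,-0.035],0],
    [[0,0,-0.035],0],
    [[0,0,-0.035],0],
    [[0,0,-0.025],0],
    [[0,0.03,0],0],
    [[0,0.035,0],0],
    [[0,0.035,0],0],
  ],
  hand=0.65,
)

```text
time: 30.1
ee_pos: [0.6173, 0.1402, 0.1532]
tool_rot: [0.999, -0.046, 0.001, -0.0]
ft_force: [1.3, -0.3, -0.0]
width: 0.649
```

play_rows(
  rows=[
    [[0,0.035,0],0],
    [[0,0.035,0],0],
    [[0,0.035,0],0],
    [[0,0.035,0],0],
    [[0,0.03,0],0],
    [[0,0.02,0],0],
    [[0,0,0],0],
    [[0,0,0],0],
    [[0,0,0],0],
  ],
  hand=0,
)

```text
time: 30.85
ee_pos: [0.599, -0.0482, 0.1522]
tool_rot: [0.999, -0.047, -0.0, -0.0]
ft_force: [-0.4, -0.1, 0.2]
width: 0.001
```

```bash
python3 - <<'E'
from h import *
T=wristpose();np.save("pics/T7.npy",T);im=viewer.snapshot("wrist");go([.6816,.011,.07])
t=viewer.snapshot("top");np.save("pics/top4.npy",t)
b=cv2.resize(t[120:250,120:240,::-1],(443,480),interpolation=cv2.INTER_CUBIC)
a=cv2.resize(im[:,:,::-1],(640,480),interpolation=cv2.INTER_CUBIC)
cv2.imwrite("pics/w7.png",a);cv2.imwrite("pics/t7.png",b)
E
```

```text
tcp [ 0.599  -0.0478  0.1522] head -0.0929 tilt [-2.e-04  6.e-04 -1.e+00] shift(tool,before yaw) [ 0.0768 -0.0661  0.0823] yaw 0
```

View pics/w7.png

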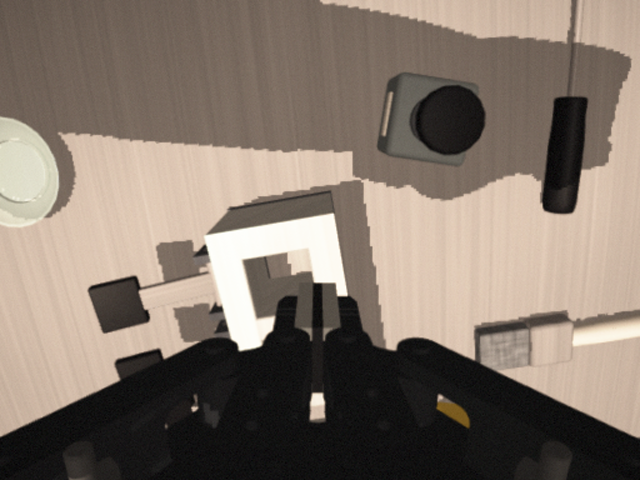

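View pics/t7.png

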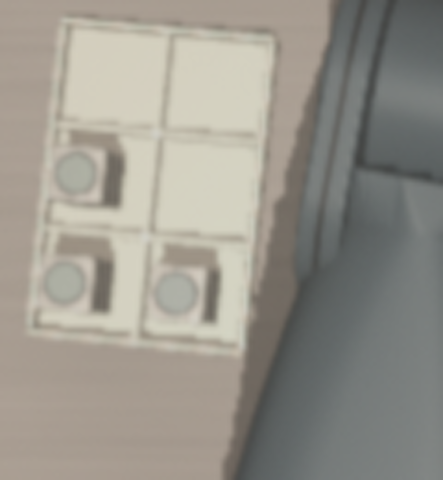

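The top crop shows three cassettes upright, one each in three compartments. The wrist view shows the grey plunger's cap centred at about (451,119).

```bash
python3 - <<'E'
from h import *
c=cam("wrist",np.load("pics/T7.npy"));w=px2w(c,(np.array([(451,119)])+.5)*.8-.5,.092)[0];print(w)
go([w[0],w[1],.07])
E
```

```text
[0.68142657 0.01177401 0.092     ]
tcp [ 0.5991 -0.0475  0.1523] head -0.0924 tilt [-1.e-04  4.e-04 -1.e+00] shift(tool,before yaw) [ 0.0766 -0.0666  0.0823] yaw 0
```

play_rows(
  rows=[
    [[0.026,-0.022,0],0],
    [[0.026,-0.022,0],0],
    [[0.0245,-0.0225,0],0],
    [[0,0,0],0],
    [[0,0,0.03],0],
    [[0,0,0.03],0],
    [[0,0,0.02],0],
    [[0,0,0],0],
    [[0,0,0],0],
  ],
)

```text
time: 31.7
ee_pos: [0.6795, 0.0114, 0.0706]
tool_rot: [0.999, -0.046, -0.002, -0.0]
ft_force: [-0.5, -0.2, 1.5]
width: -0.005
```

```bash
python3 - <<'E'
from h import *
go([.6815,.0115,.03])
E
```

```text
tcp [0.6795 0.0114 0.0706] head -0.0925 tilt [-4.4e-03  4.0e-04 -1.0e+00] shift(tool,before yaw) [ 0.0021 -0.0003  0.0406] yaw 0
```

play_rows(
  rows=[
    [[0.001,0,0.008],0],
    [[0,0,0.006],0],
    [[0,0,0.005],0],
    [[0,0,0.005],0],
    [[0,0,0],0],
  ],
)

```text
time: 32.12
ee_pos: [0.6834, 0.0101, 0.0491]
tool_rot: [0.999, -0.047, 0.001, -0.0]
ft_force: [0.7, 1.3, 4.0]
width: -0.001
```

play_rows(
  rows=[
    [[0,0,0.005],0],
    [[0,0,0.004],0],
    [[0,0,0.003],0],
    [[0,0,0],0],
  ],
)

```text
time: 32.45
ee_pos: [0.6836, 0.0101, 0.0386]
tool_rot: [0.999, -0.047, 0.002, -0.0]
ft_force: [-1.3, 0.1, 7.0]
width: 0.001
```

play_rows(
  rows=[
    [[0,0,0.002],0],
    [[0,0,0],0],
  ],
)

```text
time: 32.62
ee_pos: [0.6836, 0.0101, 0.0372]
tool_rot: [0.999, -0.047, 0.002, -0.0]
ft_force: [-0.8, 0.9, 7.5]
width: 0.001
```

play_rows(
  rows=[
    [[0,0,0.004],0],
    [[0,0,0.004],0],
    [[0,0,0],0],
  ],
)

```text
time: 32.87
ee_pos: [0.6836, 0.0101, 0.0294]
tool_rot: [0.999, -0.047, 0.002, -0.0]
ft_force: [-1.1, 0.1, 10.4]
width: 0.003
```

play_rows(
  rows=[
    [[0,0,0.003],0],
    [[0,0,0],0],
  ],
)

```text
time: 33.03
ee_pos: [0.6837, 0.0101, 0.0282]
tool_rot: [0.999, -0.047, 0.002, 0.0]
ft_force: [-3.3, 0.4, 10.1]
width: -0.005
```

play_rows(
  rows=[
    [[0,0,0.002],0],
    [[0,0,0],0],
  ],
)

```text
time: 33.2
ee_pos: [0.6838, 0.0101, 0.0281]
tool_rot: [0.999, -0.047, 0.003, 0.0]
ft_force: [-7.0, -0.3, 17.0]
width: -0.003
```

The height has stalled at 0.028 with 17 N, so the plunger is at its stop. Releasing and backing off.

play_rows(
  rows=[
    [[0,0,0],0],
    [[0,0,0],0],
    [[0,0,-0.01],0],
    [[0,0,-0.015],0],
    [[0,0,-0.025],0],
    [[0,0,-0.03],0],
    [[0,0,-0.03],0],
    [[0,0,-0.01],0],
  ],
)

```text
time: 33.87
ee_pos: [0.6846, 0.0098, 0.1476]
tool_rot: [0.999, -0.047, 0.004, 0.0]
ft_force: [0.2, 0.7, 1.0]
width: 0.001
```

play_rows(
  rows=[
    [[-0.035,0,0],0],
    [[-0.035,0,0],0],
    [[-0.035,0,0],0],
    [[-0.035,0,0],0],
    [[-0.035,0,0],0],
    [[-0.035,0,0],0],
    [[0,0,0],0],
    [[0,0,0],0],
    [[0,0,0],0],
  ],
)

```text
time: 34.62
ee_pos: [0.4736, 0.0298, 0.1414]
tool_rot: [0.999, -0.047, 0.001, 0.0]
ft_force: [1.3, 0.6, 0.4]
width: 0.002
```

```bash
python3 - <<'E'
from h import *
o=get_obs();print(o["ee_pos"],o["ft_force"],o["time"])
im=viewer.snapshot("scene")
cv2.imwrite("pics/s9.png",cv2.resize(im[120:330,100:400,::-1],(800,560),interpolation=cv2.INTER_CUBIC))
E
```

```text
[0.47360588 0.02977228 0.14137341] [1.30995882 0.62214834 0.44988297] 34.6167
```

View pics/s9.png

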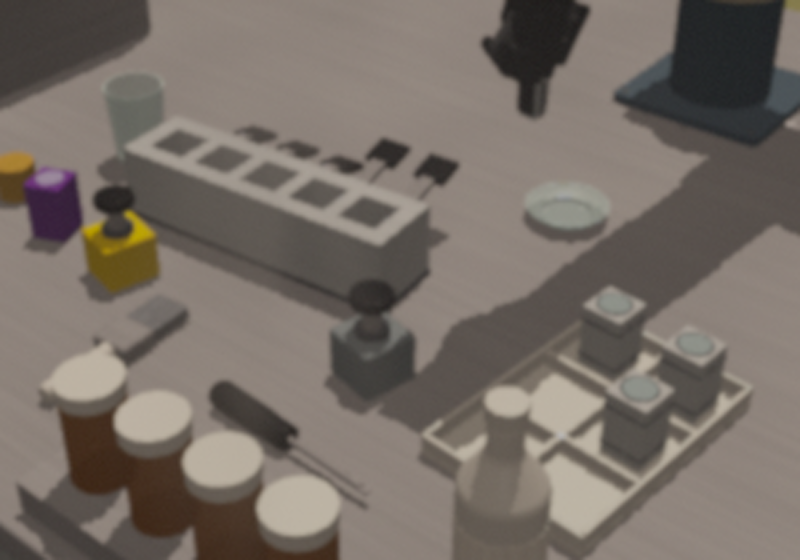

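All five pockets are empty and levers 1–3 are down. Three cassettes stand upright in separate compartments, around (612,330), (692,368) and (637,415). The grey plunger, with its cap at (372,297), has sprung back up, the beaker is unmoved, and the arm is clear.

```bash
python3 -c "
from rig import ticket
print(ticket.hand_in())"
```

```text
the job is handed in; nothing more can be done
None
```

The job is done and handed in at about 35 s on the robot's clock. The three cassettes present (pockets 1, 2 and 3; 4 and 5 were empty) went one at a time into the tray. I pressed levers 1–3 home before unloading.

- **Order:** after all three cassettes were in, I pushed the grey plunger down 25 mm to its stop (17 N) and let it spring back.
- **Last check:** the final scene picture showed all five pockets empty and levers 1–3 down. The three cassettes stood upright in separate compartments and the plunger cap was back up. The arm was clear, and I never touched the beaker or the look-alikes.
- **Tray knock:** the tray had shifted about 4 cm before the first placing. I re-measured it with two cameras, and they agreed to about 1–2 mm.
- **Disagreement found:** the fingertips sat about 37 mm behind the reported TCP. My first press on lever 3 therefore stopped short without moving it. I found this by checking pictures against projections, then pressed by force and allowed for the offset from there on.

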